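# Knock up a stack of backing panels in the squaring corner

## Robot

A 6-joint arm with a two-finger parallel gripper is mounted at the origin on the work surface. World frame = base frame: x ahead of the robot, y to its left, z up, the work surface at z = 0. Lengths are in m, angles in degrees, forces in N, time in s.
With the tool pointing down it reaches from about 0.375 to 0.9 m from the base axis. Payload 3.1 kg.
Tool frame: the origin (TCP) lies at the very end of the fingers, on their centre line; the grasp point (between the pads) lies behind it (bot.grip_depth is the z of the grasp point in the tool frame, in m); z points along the fingers, y is the direction in which the jaws open and shut (so a half turn about z gives the same grasp; the last joint's range is limited). The gripper opens to 87 mm and grips with 3 to 60 N. Pads are 19 mm wide; open, the fingers measure 117 mm over their backs; the gripper's body (75 mm by 190 mm) begins 51 mm behind the grasp point.
Start: joints at [56.408, 30.224, 82.088, -0, 67.689, -10.227], TCP at [0.248, 0.574, 0.185] pointing down, gripper open.
Joint ranges: [-176.69, 176.69], [-43.24, 126.21], [12.49, 139.97], [-82, 262], [0, 151.66], [-163.58, 163.58]. Speed limits (degrees/s): [159.86, 159.86, 180, 180, 180, 180].

## Interface

Orientations are given as a 3x3 rotation matrix whose columns are the frame's x, y, z axes.
In Python, from rig import bot, vision gives the robot as it stands. The module is installed in compiled form; this text tells all that it offers.
- The arm moves only by the shell command python3 -m jog 'ROWS'. ROWS is JSON, a list of rows, each a list of 3 entries, a list of its own where there are three numbers: the shift along the tool's x, y, z in mm, then the turn, a rotation vector about the tool's x, y, z in degrees, then the closure, from 0 (fully open) to 1 (shut). In form: [[[dx, dy, dz], [wx, wy, wz], fingers], ...]. A call has 1 to 12 rows; each row is the pose to reach, as a shift and turn from the pose commanded when the call began, along the tool's axes at that moment; what a row does not reach only later rows make up. A row lasts 1/12 s, in which the tool goes at most 41.7 mm and 7.16 degrees, less where a joint would pass 70% of its speed; a pose out of reach is approached as far as the arm can. A call with a gripper value outside its range is refused whole. The fingers move at their own pace and stop on an object; the grip force is fixed at half the most. Time passes only in rows, so rows that repeat a pose let the fingers close. It gives the time, the measured TCP pose, the force and the opening at its end, in the units of the state.
- bot.read_state(): the state, without advancing time (a new reading comes with each control period).
- vision.capture(name): name is "side" or "top"; returns the picture (420x560x3 uint8, red, green, blue); there is no depth.
- vision.camera_info(name): a dict with "intrinsics" (3x3 intrinsics, pixels), "dist" ([k1, k2, p1, p2, k3] as OpenCV has them; the pictures are not rectified), "camera_from_world" (4x4, takes a point from world to camera coordinates). Camera axes: x right, y up, looking along -z (the intrinsics and any distortion apply to the point x, -y, -z); pixel columns grow to the right and rows downward; lengths in m; the calibration is good to about 2 mm. A picture is of the moment at which its call begins. camera_info takes no time and is no camera call.
- bot.hand_in(): hands the job in, once; it reports no verdict.
The state is a dict: "time_s": time; "joint_positions": joint angles; "qvel": joint speeds; "tau": joint torques, N m; "position": TCP position; "tcp_rot": TCP orientation; "force": force on the tool from outside, world axes, zero at the start; "moment": the same for the moment, N m; "opening": opening from 0.0 (shut) to 1.0 (fully open).
Only numpy, scipy, OpenCV 4.12 (cv2) and the standard library are available. Lean on these libraries where they do the work, as an engineer would, in place of code of your own. Each camera call takes 0.05 s, during which the arm holds its last target. There are 200 camera calls.

## Task

In the paper-art studio, tap the untidy stack of three coloured backing panels (green, white, yellow) home into the squaring corner it lies in, so that all three sit flush against both dark fences with their edges aligned, still stacked in the same order. Do not disturb the plywood block drying on the blue board, and let go of everything when done.

Things in the scene. Friction and masses are not known exactly. Their poses are not given: they have to be found in the camera images.
- green_panel: Green panel, 130 x 100 x 6 mm (long side along its x axis, short side along its y), rigid acrylic of about 95 g, loose; origin at the centre of its underside, z up. The lowest of the stack, lying on the grey block.
- white_panel: White panel, 130 x 100 x 6 mm (long side along its x axis, short side along its y), rigid acrylic of about 95 g, loose; origin at the centre of its underside, z up. The middle of the stack, lying on the green one.
- yellow_panel: Yellow panel, 130 x 100 x 6 mm (long side along its x axis, short side along its y), rigid acrylic of about 95 g, loose; origin at the centre of its underside, z up. The top of the stack.
- corner: Squaring corner, fixed: grey block 28 mm high, dark wooden fences 12 mm thick (tops 64 mm above the table) along its +x and +y edges; 130 x 100 mm with fences, origin at their centre on the table. A bare metal sheet 4 mm thick under it reaches 155 mm to -x, 140 mm to -y. The stack overhangs these open sides, 16 to 40 mm short of the fences, turned up to 6 degrees; panels are smooth: the stack slides at 1 to 3 N, with kicks up to 12 N when struck fast.
- home (a point): Point on the grey block's upper face, 28 mm above the table, axes as the squaring corner's: where the centre of the green panel's underside belongs (white and yellow: straight above it), flush with both fences. The +x fence's inner face is 65 mm away along +x, the +y fence's 50 mm along +y; the block ends 53 mm away along -x, 38 mm along -y, so that flush panels overhang it by 12 mm there.
- plywood_block: Bystander, to be left alone: three plain plywood panels glued into one block of about 125 x 90 x 24 mm with a round brass weight on top (58 mm high in all), loose on a flat blue board 160 x 130 x 8 mm without fences; origin at the centre of its underside.
Not all that is in view belongs to the job. There is more than one size of the yellow_panel; the one meant has the size given above.

How it is judged (in metres and radians):
At the end, for the whole second after the job is handed in: Green, white and yellow panels lie flat and at rest in that order from the block up, each centred within 10 mm of the flush position and turned less than 10 degrees from the fences; the plywood block is within 15 mm of where it started (horizontal distance between each of green_panel, white_panel, yellow_panel and home below 0.01 m and angle between the x axis of each of green_panel, white_panel, yellow_panel and the x axis of home, either way round below 0.175 rad and angle between each of green_panel, white_panel, yellow_panel's own z axis and vertical below 0.1 rad and z of green_panel in the frame of home between -0.003 and 0.003 m and linear speed of each of green_panel, white_panel, yellow_panel below 0.02 m/s and z of white_panel in the frame of home between 0.003 and 0.009 m and z of yellow_panel in the frame of home between 0.009 and 0.015 m and distance of plywood_block from where it was at the start of the episode below 0.015 m); the robot touches nothing.
It fails at once if the drying plywood block is pushed or lifted 15 mm or more from its place (distance of plywood_block from where it was at the start of the episode above 0.015 m).
It also fails if it takes over 48 s, if anything falls off the work surface, if the arm or the gripper's body presses on something with over 40 N, if the wrist force passes 120 N, or if a joint passes its speed limit or range.

## Working session

There is one attempt and no reset: what is moved stays moved. The work goes in short steps, Python scripts to look and compute and a shell command to move; the robot and the scene stay as the last step left them, time stands still between calls to the robot, and variables do not carry over. Pictures are saved under pics/ and viewed, about 8 in all and at most 12, crops included, and the job is handed in when it is done.

```bash
mkdir -p pics
python3 - <<'E'
from rig import bot, vision
import cv2,numpy as np
for n in("top","side"):
    im=vision.capture(n);cv2.imwrite(f"pics/{n}0.png",im[:,:,::-1])
    c=vision.camera_info(n);print(n,np.round(c["intrinsics"],1).tolist(),np.round(c["dist"],3),np.round(c["camera_from_world"],3).tolist())
s=bot.read_state();print(s["time_s"],s["position"],np.round(s["tcp_rot"],3).tolist(),s["opening"],bot.grip_depth)
E
```

```text
top [[511.7, 0.0, 278.0], [0.0, 511.7, 207.6], [0.0, 0.0, 1.0]] [0.041 0.    0.    0.    0.   ] [[0.002, -1.0, -0.017, -0.044], [0.994, 0.001, 0.111, -0.416], [-0.111, -0.017, 0.994, -1.395], [0.0, 0.0, 0.0, 1.0]]
side [[404.9, 0.0, 275.9], [0.0, 404.9, 216.0], [0.0, 0.0, 1.0]] [-0.111  0.     0.     0.     0.   ] [[0.97, -0.244, 0.022, -0.415], [0.139, 0.621, 0.771, -0.077], [-0.202, -0.744, 0.636, -0.847], [0.0, 0.0, 0.0, 1.0]]
0.1 [0.24745304 0.57314312 0.18460083] [[-0.918, 0.397, -0.001], [0.397, 0.918, -0.002], [0.0, -0.002, -1.0]] 1.0016019952100577 -0.0187
```

View pics/top0.png

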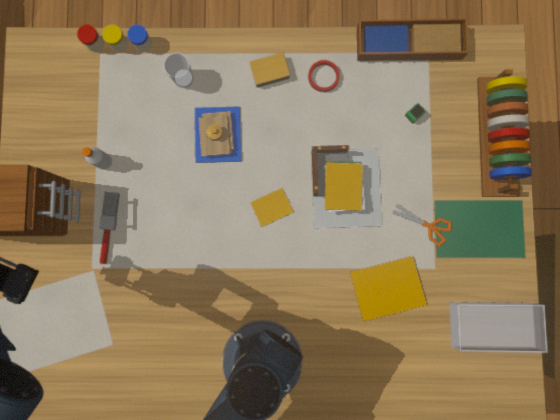

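View pics/side0.png

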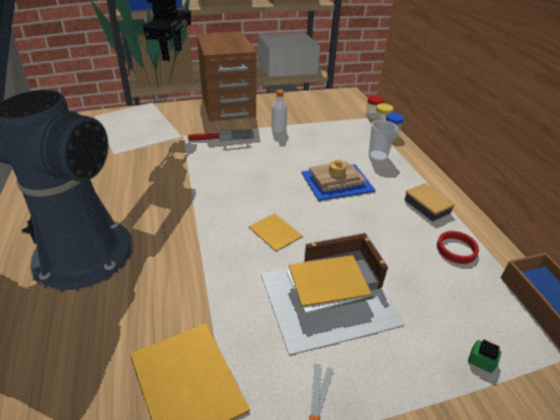

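Three yellow panels are visible in the top view: a small one at (272,207), the one on the stack at (344,187), and a large one at (388,288). The one on the stack fits the description, because it lies in the fenced corner over the metal sheet. The dark fences are at (330,150) for world +x and (316,172) for world +y. The bystander is at (217,134). Next I'll take the enlarged crop and measure.

```bash
cat > h.py <<'E'
import cv2,numpy as np
from rig import bot,vision
def ray(n,px,z):
    c=vision.camera_info(n);M=np.array(c["camera_from_world"]);R=M[:3,:3];o=-R.T@M[:3,3]
    u=cv2.undistortPoints(np.array(px,float).reshape(-1,1,2),np.array(c["intrinsics"]),np.array(c["dist"])).reshape(-1,2)
    d=np.c_[u[:,0],-u[:,1],-np.ones(len(u))]@R
    return o+d*((z-o[2])/d[:,2])[:,None]
def proj(n,P):
    c=vision.camera_info(n);M=np.array(c["camera_from_world"]);p=np.array(P)@M[:3,:3].T+M[:3,3]
    p=p*[1,-1,-1];return cv2.projectPoints(p,np.zeros(3),np.zeros(3),np.array(c["intrinsics"]),np.array(c["dist"]))[0].reshape(-1,2)
def yellow(im,near):
    h=cv2.cvtColor(im,cv2.COLOR_RGB2HSV);m=cv2.inRange(h,(18,170,120),(32,255,255))
    cs=[c for c in cv2.findContours(m,0,2)[0] if cv2.pointPolygonTest(c,near,False)>=0]
    c=max(cs,key=cv2.contourArea);return c
E
python3 - <<'E'
from h import *
for n,near in(("top",(344,187)),("side",(330,280)),("top",(272,207)),("top",(388,288))):
    im=cv2.imread(f"pics/{n}0.png")[:,:,::-1].copy()
    c=yellow(im,near);q=cv2.approxPolyDP(c,5,True).reshape(-1,2);print(n,q.tolist())
    z=.046 if near[0] in(344,330) else .003
    W=ray(n,c.reshape(-1,2),z)[:,:2];r=cv2.minAreaRect((W*1000).astype(np.float32));print(np.round(r[0],1),np.round(r[1],1),round(r[2],1))
a=cv2.resize(cv2.imread("pics/top0.png")[135:240,300:395],None,fx=4.2,fy=4.2,interpolation=2)
b=cv2.resize(cv2.imread("pics/side0.png")[225:355,255:410],None,fx=2.5,fy=3.39,interpolation=2)[:a.shape[0]]
b=cv2.resize(b,(390,a.shape[0]));cv2.imwrite("pics/crop1.png",np.hstack([a,b]));print(a.shape)
E
```

```text
top [[327, 163], [325, 207], [360, 209], [361, 165]]
[ 474.1 -221. ] [ 96.8 127.4] 87.0
side [[369, 292], [351, 257], [291, 266], [303, 304], [320, 302], [322, 295], [326, 301]]
[ 470.7 -225.7] [ 97.2 125.3] 87.7
top [[281, 189], [251, 203], [262, 225], [292, 211]]
[420.7 -24.7] [72.5 95.8] 24.9
top [[412, 257], [351, 272], [363, 320], [426, 304]]
[ 196.  -345.2] [137.  179.4] 14.2
(441, 399, 3)
```

View pics/crop1.png

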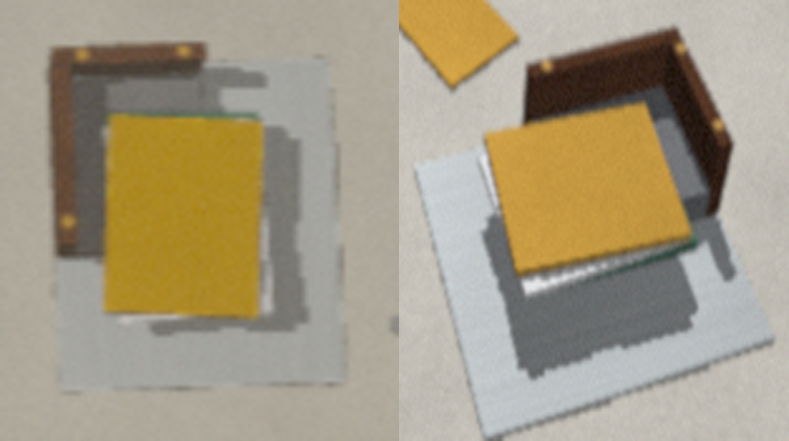

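The crop shows yellow over white over green, inside the dark L-shaped fences, so the stack is confirmed. Yellow measures about 97 x 127 mm, against 137 x 179 mm and 72 x 96 mm for the other two. Next is the corner frame.

Run:
```python
from h import *
f=lambda p:np.array(p)/4.2+[300,135]-.4
r=lambda p,z:np.round(ray("top",f(p),z)[:,:2]*1000,1)
print("fence tops: outer corner, right end outer, left end outer, inner corner, right end inner, left inner\n",r([(52,47),(205,42),(58,253),(73,71),(206,64),(77,252)],.064).tolist())
print("sheet",r([(60,387),(345,380),(330,58)],.004).tolist())
print("yellow",np.round(ray("top",[[327,163],[325,207],[360,209],[361,165]],.046)[:,:2]*1000,1).tolist())
# side view: fence tops
g=lambda p:np.array(p)/[390/155,441/130*1.0]+[255,225]
print("side",np.round(ray("side",g([(526,65),(678,28),(733,140)])-np.array([399/(390/155),0]),.064)[:,:2]*1000,1).tolist())
```

```text
fence tops: outer corner, right end outer, left end outer, inner corner, right end inner, left inner
 [[581.2, -135.9], [584.3, -234.8], [446.5, -139.1], [565.4, -149.4], [569.8, -235.3], [447.2, -151.3]]
sheet [[364.9, -143.2], [369.8, -331.7], [587.3, -325.9]]
yellow [[537.2, -177.8], [415.6, -171.4], [410.2, -266.2], [531.5, -270.7]]
side [[449.9, -144.6], [579.6, -141.6], [582.3, -236.7]]
```

The corner axes are about 1.5° from world, and home comes out near (505, -202). Yellow's centre is about 32 mm short in x and 20 mm short in y, turned about -4.5°, which matches the description. The plan is to push with open jaws in a line: first toward +x from the -x side, then toward +y from the -y side.

```bash
python3 -m jog '[[[-382,-296,0],[0,0,-25],0],[[-382,-296,0],[0,0,-25],0],[[-382,-296,0],[0,0,-25],0],[[-382,-296,0],[0,0,-25],0],[[-382,-296,0],[0,0,-25],0],[[-382,-296,0],[0,0,-25],0],[[-382,-296,0],[0,0,-25],0],[[-382,-296,0],[0,0,-25],0],[[-382,-296,0],[0,0,-25],0],[[-382,-296,0],[0,0,-25],0],[[-382,-296,0],[0,0,-25],0],[[-382,-296,0],[0,0,-25],0]]'; python3 -c "
from rig import bot;import numpy as np
s=bot.read_state();print(s['time_s'],np.round(s['position'],4),np.round(s['tcp_rot'],3).tolist())"
```

```text
time_s: 1.1
position: [0.4825, 0.1475, 0.1853]
tcp_rot: [[-1.0, -0.027, 0.001], [-0.027, 1.0, -0.001], [-0.0, -0.001, -1.0]]
force: [-0.2, -0.4, 0.1]
opening: 0.999
1.1 [0.4825 0.1475 0.1853] [[-1.0, -0.027, 0.001], [-0.027, 1.0, -0.001], [-0.0, -0.001, -1.0]]
```

```bash
python3 -m jog '[[[120,-367,0],[0,0,0],0],[[120,-367,0],[0,0,0],0],[[120,-367,0],[0,0,0],0],[[120,-367,0],[0,0,0],0],[[120,-367,0],[0,0,0],0],[[120,-367,0],[0,0,0],0],[[120,-367,0],[0,0,0],0],[[120,-367,0],[0,0,0],0],[[120,-367,0],[0,0,0],0],[[120,-367,0],[0,0,0],0],[[120,-367,0],[0,0,0],0],[[120,-367,40],[0,0,0],0]]'; python3 -m jog '[[[0,0,35],[0,0,0],0],[[0,0,65],[0,0,0],0],[[0,0,90],[0,0,0],0],[[0,0,110],[0,0,0],0],[[0,0,120],[0,0,0],0],[[0,0,125],[0,0,0],0],[[0,0,125],[0,0,0],0]]'
python3 - <<'E'
from h import *
im=vision.capture("side");cv2.imwrite("pics/s2.png",cv2.resize(im[180:380,200:460,::-1],None,fx=2.5,fy=2.5))
E
```

```text
time_s: 2.1
position: [0.3759, -0.2243, 0.1498]
tcp_rot: [[-1.0, -0.026, 0.011], [-0.026, 1.0, -0.01], [-0.011, -0.011, -1.0]]
force: [0.5, -0.8, -0.3]
opening: 0.997
time_s: 2.68
position: [0.3712, -0.2178, 0.0196]
tcp_rot: [[-1.0, -0.03, -0.002], [-0.03, 1.0, 0.003], [0.002, 0.003, -1.0]]
force: [-0.2, 0.6, -0.3]
opening: 0.999
```

View pics/s2.png

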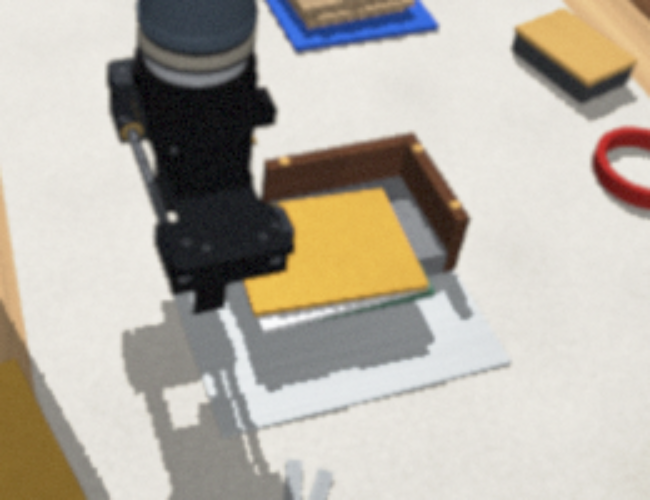

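The open gripper is down behind the -x edge and clear of the stack. Starting the slow push toward +x.

```bash
python3 -m jog '[[[-6,0,0],[0,0,0],0],[[-12,0,0],[0,0,0],0],[[-16,0,0],[0,0,0],0],[[-19,0,0],[0,0,0],0],[[-21,0,0],[0,0,0],0],[[-23,0,0],[0,0,0],0],[[-25,0,0],[0,0,0],0],[[-27,0,0],[0,0,0],0],[[-29,0,0],[0,0,0],0],[[-31,0,0],[0,0,0],0],[[-33,0,0],[0,0,0],0],[[-35,0,0],[0,0,0],0]]'; python3 -m jog '[[[-2,0,0],[0,0,0],0],[[-4,0,0],[0,0,0],0],[[-6,0,0],[0,0,0],0],[[-8,0,0],[0,0,0],0],[[-10,0,0],[0,0,0],0],[[-12,0,0],[0,0,0],0],[[-14,0,0],[0,0,0],0],[[-15,0,0],[0,0,0],0],[[-16,0,0],[0,0,0],0]]'
```

```text
time_s: 3.73
position: [0.4068, -0.2187, 0.0204]
tcp_rot: [[-1.0, -0.028, -0.0], [-0.028, 1.0, 0.0], [0.0, 0.0, -1.0]]
force: [0.5, 0.2, 0.3]
opening: 1.001
time_s: 4.48
position: [0.4228, -0.2183, 0.0205]
tcp_rot: [[-1.0, -0.029, 0.0], [-0.029, 1.0, -0.0], [-0.0, -0.0, -1.0]]
force: [0.7, -0.2, 0.1]
opening: 0.997
```

```bash
python3 -m jog '[[[-1,0,0],[0,0,0],0],[[-2,0,0],[0,0,0],0],[[-3,0,0],[0,0,0],0],[[-4,0,0],[0,0,0],0],[[-5,0,0],[0,0,0],0]]'
python3 - <<'E'
from h import *
a=vision.capture("top");b=vision.capture("side")
A=cv2.resize(a[135:240,300:395,::-1],None,fx=4.2,fy=4.2,interpolation=2)
B=cv2.resize(b[225:355,255:410,::-1],(390,A.shape[0]));cv2.imwrite("pics/p3.png",np.hstack([A,B]))
print(bot.read_state()["force"])
E
```

```text
time_s: 4.9
position: [0.4277, -0.2182, 0.0205]
tcp_rot: [[-1.0, -0.028, 0.0], [-0.028, 1.0, -0.0], [-0.0, -0.0, -1.0]]
force: [0.0, 0.7, -0.4]
opening: 0.998
[-0.09315381 -0.03153393  0.2523189 ]
```

View pics/p3.png

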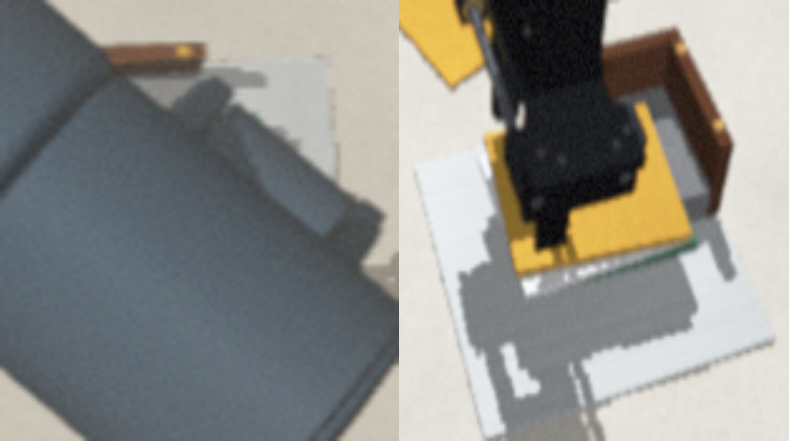

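The stack has not moved and the force is about zero, yet the fingertip seems to cover the yellow panel at about side (315,297). I'll check where the fingertips should project.

Run:
```python
from h import *
s=bot.read_state();T=s["position"];R=np.array(s["tcp_rot"]);print(T)
for dy in(-58,-44,44,58):
  for dx in(-9.5,9.5):
    P=T+R@np.array([dx,dy,0])/1000; q=proj("side",[P])[0]
    print(dx,dy,np.round(P*1000),np.round(q,0),"crop",np.round((q-[255,225])*[390/155,441/130]+[399,0]))
P=T+R@np.array([0,-51,-18.7])/1000;print(proj("side",[P]))
for n in("top","side"):
  M=np.array(vision.camera_info(n)["camera_from_world"]);print(n,np.round(-M[:3,:3].T@M[:3,3],3))
im=vision.capture("side")
c=yellow(im,(320,290) ) if 0 else None
cv2.imwrite("pics/p4.png",cv2.resize(im[230:330,270:390,::-1],None,fx=6,fy=6,interpolation=2))
```

```text
[ 0.42781343 -0.21823662  0.02047897]
-9.5 -58 [ 439. -276.   20.] [320. 312.] crop [562. 296.]
9.5 -58 [ 420. -276.   20.] [310. 314.] crop [537. 304.]
-9.5 -44 [ 439. -262.   20.] [317. 306.] crop [555. 275.]
9.5 -44 [ 420. -262.   20.] [307. 308.] crop [530. 283.]
-9.5 44 [ 436. -174.   20.] [302. 271.] crop [516. 157.]
9.5 44 [ 417. -175.   20.] [292. 273.] crop [493. 164.]
-9.5 58 [ 436. -160.   20.] [299. 266.] crop [511. 140.]
9.5 58 [ 417. -161.   20.] [290. 268.] crop [488. 146.]
[[314.30242888 303.75830083]]
top [ 0.259 -0.067  1.432]
side [ 0.243 -0.684  0.607]
```

View pics/p4.png

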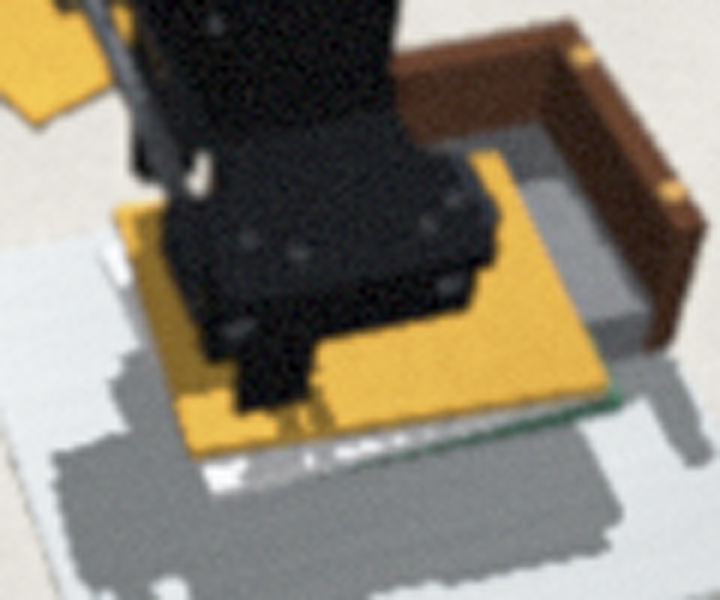

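```bash
python3 - <<'E'
from h import *
for px in ((310,298),(315,298),(320,297)):
  for z in(.02,.03,.04,.05,.06): print(px,z,np.round(ray("side",[px],z)[0]*1000,0)[:2],end=' ')
  print()
# body lower corners near side: seen at pic (205,360),(470,300)
for px in ((304,290),(348,280)):
  for z in(.07,.08,.09,.1,.11): print(px,z,np.round(ray("side",[px],z)[0]*1000,0)[:2],end=' ')
  print()
E
python3 -m jog '[[[10,0,-40],[0,0,0],0],[[40,0,-40],[0,0,0],0],[[56,0,-40],[0,0,0],0],[[56,0,-40],[0,0,0],1],[[56,0,-40],[0,0,0],1],[[56,0,-40],[0,0,0],1],[[56,0,-40],[0,0,0],1],[[56,0,-40],[0,0,0],1],[[56,0,-40],[0,0,0],1]]'
```

```text
(310, 298) 0.02 [ 432. -241.] (310, 298) 0.03 [ 429. -248.] (310, 298) 0.04 [ 426. -256.] (310, 298) 0.05 [ 422. -263.] (310, 298) 0.06 [ 419. -271.] 
(315, 298) 0.02 [ 441. -243.] (315, 298) 0.03 [ 438. -250.] (315, 298) 0.04 [ 434. -258.] (315, 298) 0.05 [ 431. -265.] (315, 298) 0.06 [ 427. -273.] 
(320, 297) 0.02 [ 451. -243.] (320, 297) 0.03 [ 447. -250.] (320, 297) 0.04 [ 444. -258.] (320, 297) 0.05 [ 440. -265.] (320, 297) 0.06 [ 437. -273.] 
(304, 290) 0.07 [ 411. -259.] (304, 290) 0.08 [ 408. -267.] (304, 290) 0.09 [ 405. -275.] (304, 290) 0.1 [ 402. -283.] (304, 290) 0.11 [ 399. -291.] 
(348, 280) 0.07 [ 494. -256.] (348, 280) 0.08 [ 489. -264.] (348, 280) 0.09 [ 484. -272.] (348, 280) 0.1 [ 480. -279.] (348, 280) 0.11 [ 475. -287.] 
time_s: 5.8
position: [0.3724, -0.2199, 0.0604]
tcp_rot: [[-1.0, -0.029, 0.0], [-0.029, 1.0, -0.0], [-0.0, -0.0, -1.0]]
force: [0.3, 0.7, -0.4]
opening: 0.633
```

```bash
python3 -m jog '[[[0,0,0],[0,0,0],1],[[0,0,0],[0,0,0],1],[[0,0,0],[0,0,0],1],[[0,0,0],[0,0,0],1],[[0,0,0],[0,0,0],1],[[0,0,0],[0,0,0],1]]'
python3 - <<'E'
from h import *
im=vision.capture("side")
cv2.imwrite("pics/p5.png",cv2.resize(im[210:330,240:390,::-1],None,fx=5,fy=5,interpolation=2))
s=bot.read_state();T=s["position"]
for z in(0,.02,.035,.05):
  q=proj("side",[T+[0,0,z]])[0];print(z,q,"pic",(q-[240,210])*5)
E
```

```text
time_s: 6.3
position: [0.3716, -0.2198, 0.0604]
tcp_rot: [[-1.0, -0.029, -0.0], [-0.029, 1.0, -0.0], [0.0, -0.0, -1.0]]
force: [-0.2, -0.6, 0.5]
opening: 0.17
0 [275.93124903 280.69240489] pic [179.65624515 353.46202445]
0.02 [276.1788545  273.08609409] pic [180.8942725  315.43047046]
0.035 [276.37068061 267.18962207] pic [181.85340306 285.94811036]
0.05 [276.56797295 261.12179319] pic [182.83986476 255.60896595]
```

View pics/p5.png

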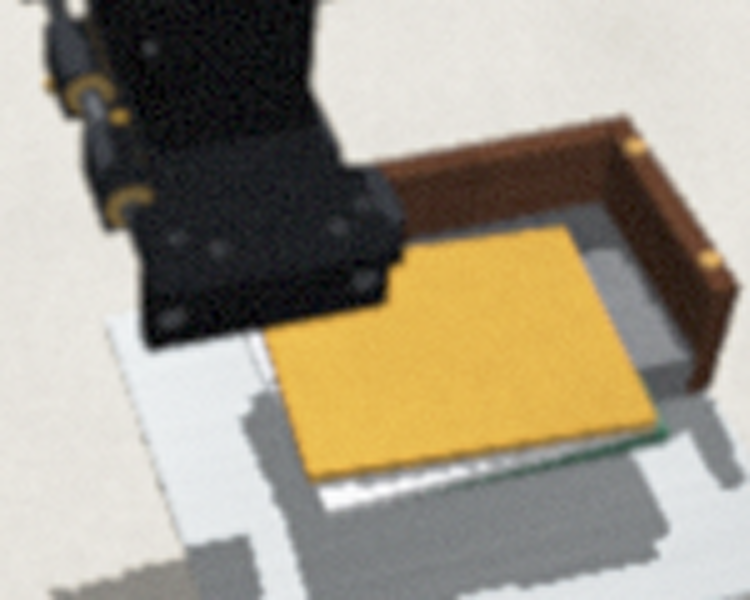

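The fingertip and the gripper body both show about 33 mm higher than the pose reading says. With the reading at z=20 mm, the tip was seen at z of about 53-57 mm, passing just over the stack. That fits the zero contact force. I'll reopen behind the stack and go down to a reading of about -16 mm, which should put the tip at about 18 mm.

```bash
python3 -m jog '[[[0,0,20],[0,0,0],0],[[0,0,35],[0,0,0],0],[[0,0,45],[0,0,0],0],[[0,0,52],[0,0,0],0],[[0,0,57],[0,0,0],0],[[0,0,62],[0,0,0],0],[[0,0,66],[0,0,0],0],[[0,0,69],[0,0,0],0],[[0,0,72],[0,0,0],0],[[0,0,74],[0,0,0],0],[[0,0,76],[0,0,0],0],[[0,0,76],[0,0,0],0]]'
python3 - <<'E'
from h import *
im=vision.capture("side")
cv2.imwrite("pics/p6.png",cv2.resize(im[210:330,240:390,::-1],None,fx=5,fy=5,interpolation=2))
s=bot.read_state();T=s["position"]
for z in(.02,.03,.04):
  q=proj("side",[T+[0,-.051,z]])[0];print(z,"pic",(q-[240,210])*5)
E
```

```text
time_s: 7.35
position: [0.3716, -0.2197, -0.0157]
tcp_rot: [[-1.0, -0.029, -0.0], [-0.029, 1.0, 0.0], [0.0, 0.0, -1.0]]
force: [0.2, -1.6, 0.6]
opening: 0.942
0.02 pic [211.12987241 562.63616993]
0.03 pic [212.0396889  545.87579471]
0.04 pic [212.96629558 528.78711852]
```

View pics/p6.png

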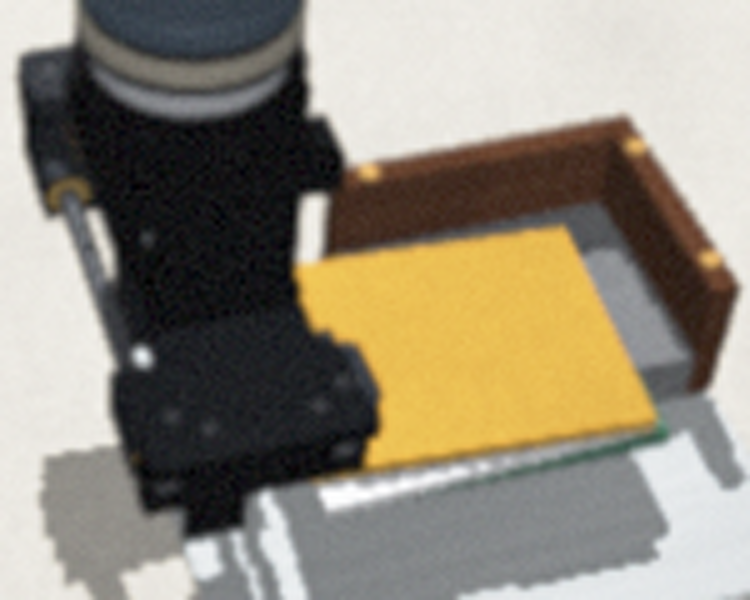

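The tip shows at pic (213,530), so it is at about z = 24-28 mm, still a little high for the green panel. I'll go down 10 mm more, then push.

```bash
python3 -m jog '[[[0,0,4],[0,0,0],0],[[0,0,8],[0,0,0],0],[[0,0,10],[0,0,0],0],[[-5,0,10],[0,0,0],0],[[-10,0,10],[0,0,0],0],[[-14,0,10],[0,0,0],0],[[-17,0,10],[0,0,0],0],[[-20,0,10],[0,0,0],0],[[-22,0,10],[0,0,0],0],[[-24,0,10],[0,0,0],0],[[-26,0,10],[0,0,0],0],[[-28,0,10],[0,0,0],0]]'; python3 -m jog '[[[-2,0,0],[0,0,0],0],[[-4,0,0],[0,0,0],0],[[-6,0,0],[0,0,0],0],[[-8,0,0],[0,0,0],0],[[-10,0,0],[0,0,0],0],[[-12,0,0],[0,0,0],0],[[-14,0,0],[0,0,0],0],[[-16,0,0],[0,0,0],0],[[-18,0,0],[0,0,0],0]]'
python3 - <<'E'
from h import *
im=vision.capture("side")
cv2.imwrite("pics/p7.png",cv2.resize(im[210:330,240:390,::-1],None,fx=5,fy=5,interpolation=2))
E
```

```text
time_s: 8.4
position: [0.3996, -0.2188, -0.0255]
tcp_rot: [[-1.0, -0.028, -0.0], [-0.028, 1.0, 0.0], [0.0, 0.0, -1.0]]
force: [-1.0, -0.6, -0.2]
opening: 1.001
time_s: 9.15
position: [0.4177, -0.2184, -0.0256]
tcp_rot: [[-1.0, -0.029, -0.0], [-0.029, 1.0, 0.0], [0.0, 0.0, -1.0]]
force: [-1.7, -0.4, -0.8]
opening: 1.002
```

View pics/p7.png

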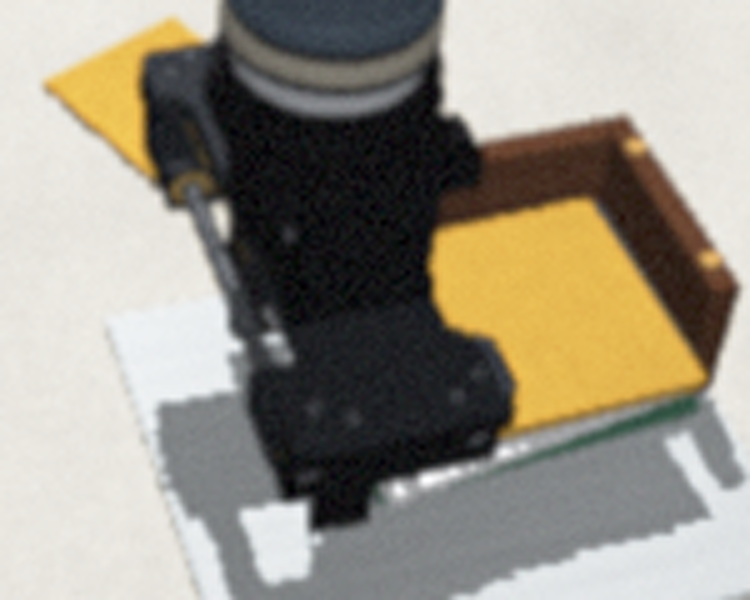

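The stack is sliding with about 1.7 N, and all three panels move with the fingers. The yellow panel's far edge is close to the +x fence. I'll continue in small steps until the force rises.

```bash
python3 -m jog '[[[-1.5,0,0],[0,0,0],0],[[-3,0,0],[0,0,0],0],[[-4.5,0,0],[0,0,0],0],[[-6,0,0],[0,0,0],0],[[-7,0,0],[0,0,0],0],[[-8,0,0],[0,0,0],0]]'; python3 -m jog '[[[-1,0,0],[0,0,0],0],[[-2,0,0],[0,0,0],0],[[-2,0,0],[0,0,0],0]]'
```

```text
time_s: 9.7
position: [0.4257, -0.2182, -0.0256]
tcp_rot: [[-1.0, -0.029, -0.0], [-0.029, 1.0, -0.0], [0.0, -0.0, -1.0]]
force: [-0.4, -1.1, -0.2]
opening: 1.0
time_s: 9.95
position: [0.4279, -0.2182, -0.0255]
tcp_rot: [[-1.0, -0.029, 0.0], [-0.029, 1.0, -0.0], [-0.0, -0.0, -1.0]]
force: [-0.1, 0.1, -0.2]
opening: 1.005
```

```bash
python3 -m jog '[[[-1,0,0],[0,0,0],0],[[-2,0,0],[0,0,0],0],[[-2,0,0],[0,0,0],0]]'; python3 -m jog '[[[-1,0,0],[0,0,0],0],[[-1.5,0,0],[0,0,0],0],[[-1.5,0,0],[0,0,0],0]]'
```

```text
time_s: 10.2
position: [0.4294, -0.2178, -0.0256]
tcp_rot: [[-1.0, -0.029, -0.001], [-0.029, 1.0, 0.0], [0.001, 0.0, -1.0]]
force: [-1.2, 0.2, 0.4]
opening: 1.001
time_s: 10.45
position: [0.431, -0.2179, -0.0256]
tcp_rot: [[-1.0, -0.029, -0.0], [-0.029, 1.0, 0.0], [0.0, 0.0, -1.0]]
force: [-1.9, -0.1, 0.4]
opening: 0.998
```

```bash
python3 -m jog '[[[-1,0,0],[0,0,0],0],[[-1,0,0],[0,0,0],0]]'; python3 -m jog '[[[-1,0,0],[0,0,0],0],[[-1,0,0],[0,0,0],0]]'
python3 - <<'E'
from h import *
im=vision.capture("side")
cv2.imwrite("pics/p8.png",cv2.resize(im[210:330,240:390,::-1],None,fx=5,fy=5,interpolation=2))
E
```

```text
time_s: 10.62
position: [0.4311, -0.2174, -0.0256]
tcp_rot: [[-1.0, -0.028, -0.002], [-0.028, 1.0, 0.001], [0.002, 0.001, -1.0]]
force: [-4.3, -1.0, 1.7]
opening: 1.001
time_s: 10.78
position: [0.4311, -0.217, -0.0257]
tcp_rot: [[-1.0, -0.028, -0.004], [-0.028, 1.0, 0.002], [0.004, 0.002, -1.0]]
force: [-7.9, -2.4, 2.3]
opening: 0.999
```

View pics/p8.png

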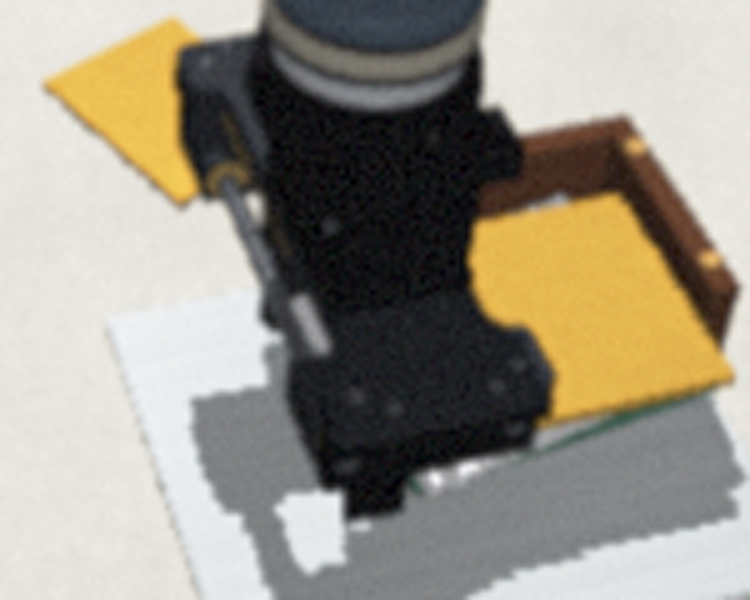

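All three sit against the +x fence: the arm stops firmly at x=431, where the geometry predicted 430.5, and the force rises to 8 N. I'll retreat, rise, and go round to the -y side.

```bash
python3 -m jog '[[[3,0,0],[0,0,0],0],[[8,0,0],[0,0,0],0],[[16,0,0],[0,0,0],0],[[20,0,-30],[0,0,0],0],[[20,0,-65],[0,0,0],0],[[20,0,-90],[0,0,0],0],[[20,0,-90],[0,0,0],0]]'; python3 -c "
from rig import bot;import numpy as np
s=bot.read_state();print(np.round(s['joint_positions'],1))"
```

```text
time_s: 11.42
position: [0.4156, -0.2209, 0.0683]
tcp_rot: [[-1.0, -0.029, 0.007], [-0.029, 1.0, -0.006], [-0.007, -0.007, -1.0]]
force: [0.6, -0.9, 1.0]
opening: 1.001
[ -41.6   29.7  110.6    0.    39.2 -133.3]
```

```bash
python3 -m jog '[[[-15,-30,0],[0,0,7],0],[[-30,-60,0],[0,0,14],0],[[-45,-90,0],[0,0,21],0],[[-60,-119,0],[0,0,28],0],[[-71,-119,0],[0,0,35],0],[[-71,-119,0],[0,0,42],0],[[-71,-119,0],[0,0,49],0],[[-71,-119,0],[0,0,56],0],[[-71,-119,0],[0,0,63],0],[[-71,-119,0],[0,0,70],0],[[-71,-119,0],[0,0,77],0],[[-71,-119,0],[0,0,84],0]]'; python3 -m jog '[[[0,0,0],[0,0,6],0],[[0,0,0],[0,0,6],0],[[0,0,0],[0,0,6],0]]'
```

```text
time_s: 12.42
position: [0.487, -0.3353, 0.0635]
tcp_rot: [[-0.127, 0.992, -0.0], [0.992, 0.127, 0.001], [0.001, -0.0, -1.0]]
force: [-0.4, 0.1, 0.4]
opening: 1.0
time_s: 12.67
position: [0.4871, -0.3354, 0.0637]
tcp_rot: [[-0.031, 1.0, -0.0], [1.0, 0.031, 0.001], [0.001, -0.0, -1.0]]
force: [0.7, 0.7, -0.0]
opening: 0.999
```

```bash
python3 -m jog '[[[0,0,30],[0,0,0],0],[[0,0,55],[0,0,0],0],[[0,0,72],[0,0,0],0],[[0,0,80],[0,0,0],0],[[0,0,84],[0,0,0],0],[[6,0,84],[0,0,0],0],[[12,0,84],[0,0,0],0],[[17,0,84],[0,0,0],0],[[21,0,84],[0,0,0],0],[[24,0,84],[0,0,0],0],[[26,0,84],[0,0,0],0],[[28,0,84],[0,0,0],0]]'; python3 -m jog '[[[2,0,0],[0,0,0],0],[[4,0,0],[0,0,0],0],[[6,0,0],[0,0,0],0],[[8,0,0],[0,0,0],0],[[10,0,0],[0,0,0],0],[[12,0,0],[0,0,0],0],[[14,0,0],[0,0,0],0],[[16,0,0],[0,0,0],0],[[18,0,0],[0,0,0],0],[[20,0,0],[0,0,0],0],[[22,0,0],[0,0,0],0],[[24,0,0],[0,0,0],0]]'
```

```text
time_s: 13.67
position: [0.487, -0.3074, -0.0191]
tcp_rot: [[-0.029, 1.0, 0.001], [1.0, 0.029, -0.001], [-0.001, 0.001, -1.0]]
force: [-0.0, 0.7, -0.1]
opening: 0.998
time_s: 14.67
position: [0.486, -0.2833, -0.0195]
tcp_rot: [[-0.029, 1.0, 0.0], [1.0, 0.029, -0.0], [-0.0, 0.0, -1.0]]
force: [0.2, -0.2, 0.3]
opening: 1.0
```

```bash
python3 -m jog '[[[2,0,0],[0,0,0],0],[[4,0,0],[0,0,0],0],[[6,0,0],[0,0,0],0],[[8,0,0],[0,0,0],0],[[10,0,0],[0,0,0],0],[[11,0,0],[0,0,0],0],[[12,0,0],[0,0,0],0],[[13,0,0],[0,0,0],0],[[14,0,0],[0,0,0],0]]';python3 -m jog '[[[1,0,0],[0,0,0],0],[[2,0,0],[0,0,0],0],[[3,0,0],[0,0,0],0],[[4,0,0],[0,0,0],0]]';python3 -m jog '[[[1,0,0],[0,0,0],0],[[2,0,0],[0,0,0],0],[[2,0,0],[0,0,0],0]]'
```

```text
time_s: 15.42
position: [0.4859, -0.2699, -0.0195]
tcp_rot: [[-0.028, 1.0, 0.001], [1.0, 0.028, -0.001], [-0.001, 0.001, -1.0]]
force: [0.6, -1.5, -0.2]
opening: 1.003
time_s: 15.75
position: [0.4861, -0.2677, -0.0193]
tcp_rot: [[-0.029, 1.0, 0.002], [1.0, 0.029, -0.004], [-0.004, 0.001, -1.0]]
force: [-2.5, -7.2, -1.2]
opening: 0.997
time_s: 16.0
position: [0.4865, -0.2676, -0.019]
tcp_rot: [[-0.029, 1.0, 0.003], [1.0, 0.029, -0.006], [-0.006, 0.003, -1.0]]
force: [-3.3, -10.4, -2.0]
opening: 0.998
```

The push stops firmly at y=-267.6, about 5 mm before my estimate. I'll back off, rise clear and look.

```bash
python3 -m jog '[[[-6,0,0],[0,0,0],0],[[-14,0,0],[0,0,0],0],[[-25,0,0],[0,0,0],0],[[-40,0,-30],[0,0,0],0],[[-75,0,-60],[0,0,0],0],[[-110,10,-90],[0,0,0],0],[[-140,15,-120],[0,0,0],0],[[-175,-20,-130],[0,0,0],0],[[-190,-60,-130],[0,0,0],0],[[-190,-95,-130],[0,0,0],0],[[-190,-110,-130],[0,0,0],0],[[-190,-110,-130],[0,0,0],0]]'
python3 - <<'E'
from h import *
a=vision.capture("top");b=vision.capture("side")
A=cv2.resize(a[135:240,300:395,::-1],None,fx=4.2,fy=4.2,interpolation=2)
B=cv2.resize(b[225:355,255:410,::-1],(390,A.shape[0]));cv2.imwrite("pics/p9.png",np.hstack([A,B]))
for n,i,near in(("top",a,(336,177)),("side",b,(340,275))):
  try:
    c=yellow(i,near);W=ray(n,c.reshape(-1,2),.046)[:,:2];r=cv2.minAreaRect((W*1000).astype(np.float32));print(n,np.round(r[0],1),np.round(r[1],1),round(r[2],1))
  except Exception as e: print(n,e)
E
```

```text
time_s: 17.0
position: [0.376, -0.4568, 0.1103]
tcp_rot: [[-0.024, 1.0, -0.003], [1.0, 0.024, 0.003], [0.003, -0.003, -1.0]]
force: [-0.6, 0.7, -0.5]
opening: 0.999
top max() iterable argument is empty
side max() iterable argument is empty
```

View pics/p9.png

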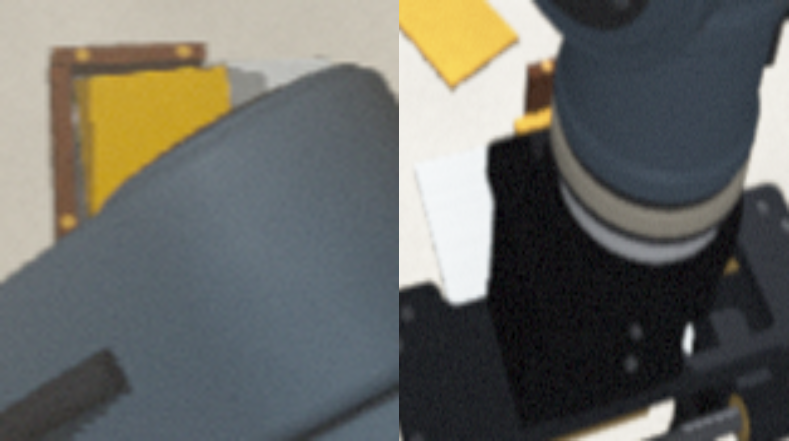

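The yellow panel is against or very close to both fences, with a thin strip of gap along the +y side. The arm hides the rest. I'll move the arm aside and measure numerically from both cameras.

```bash
python3 -m jog '[[[10,0,-30],[0,0,0],0],[[40,10,-60],[0,0,0],0],[[80,18,-80],[0,0,0],0],[[120,25,-90],[0,0,0],0],[[160,33,-90],[0,0,0],0],[[200,41,-90],[0,0,0],0],[[240,49,-90],[0,0,0],0],[[280,57,-90],[0,0,0],0],[[320,65,-90],[0,0,0],0],[[360,73,-90],[0,0,0],0],[[400,81,-90],[0,0,0],0],[[440,85,-90],[0,0,0],0]]';python3 -m jog '[[[40,5,0],[0,0,0],0],[[80,5,0],[0,0,0],0],[[120,5,0],[0,0,0],0],[[160,5,0],[0,0,0],0],[[200,5,0],[0,0,0],0],[[220,5,0],[0,0,0],0],[[220,5,0],[0,0,0],0]]'
python3 - <<'E'
from h import *
a=vision.capture("top");b=vision.capture("side")
cv2.imwrite("pics/t10.png",a[:,:,::-1]);cv2.imwrite("pics/s10.png",b[:,:,::-1])
for n,i,near in(("top",a,(336,177)),("side",b,(340,275))):
    c=yellow(i,near);W=ray(n,c.reshape(-1,2),.046)[:,:2];r=cv2.minAreaRect((W*1000).astype(np.float32));print(n,np.round(r[0],1),np.round(r[1],1),round(r[2],1),cv2.approxPolyDP(c,3,True).reshape(-1,2).tolist())
A=cv2.resize(a[140:215,305:370,::-1],(399,460),interpolation=2)
B=cv2.resize(b[225:320,295:395,::-1],(400,460),interpolation=2);cv2.imwrite("pics/p10.png",np.hstack([A,B]))
E
```

```text
time_s: 18.1
position: [0.4551, -0.0112, 0.2009]
tcp_rot: [[-0.031, 1.0, 0.002], [1.0, 0.031, 0.0], [0.0, 0.002, -1.0]]
force: [1.1, 0.1, -0.0]
opening: 1.0
time_s: 18.68
position: [0.4519, 0.2113, 0.2006]
tcp_rot: [[-0.036, 0.999, 0.001], [0.999, 0.036, 0.002], [0.002, 0.001, -1.0]]
force: [0.4, -0.2, 0.2]
opening: 1.001
top [ 505.  -206.5] [127.8  96.2] 5.4 [[351, 151], [321, 155], [323, 198], [357, 196]]
side [ 502.7 -210.7] [128.9  99.3] 5.3 [[382, 278], [358, 248], [302, 262], [314, 275], [313, 269], [318, 273], [316, 288], [322, 298]]
```

Yellow is at (505,-206.5), turned about 4° relative to the corner, so it is in tolerance but not square. I'll use the last view to see the layers, and recompute the fingertip height during the pushes.

Run:
```python
from h import *
for px,T in(((308,315),(418,-218)),((314,312.5),(431,-217))):
  for z in(0,.01,.02,.03): print(z,np.round(ray("side",[px],z)[0]*1000),end=' ')
  print("expect y",T[1]-58,"to",T[1]-43,"x",T[0])
```

```text
0 [ 423. -263.    0.] 0.01 [ 420. -270.   10.] 0.02 [ 417. -276.   20.] 0.03 [ 414. -283.   30.] expect y -276 to -261 x 418
0 [ 435. -260.    0.] 0.01 [ 432. -267.   10.] 0.02 [ 429. -274.   20.] 0.03 [ 426. -281.   30.] expect y -275 to -260 x 431
```

View pics/p10.png

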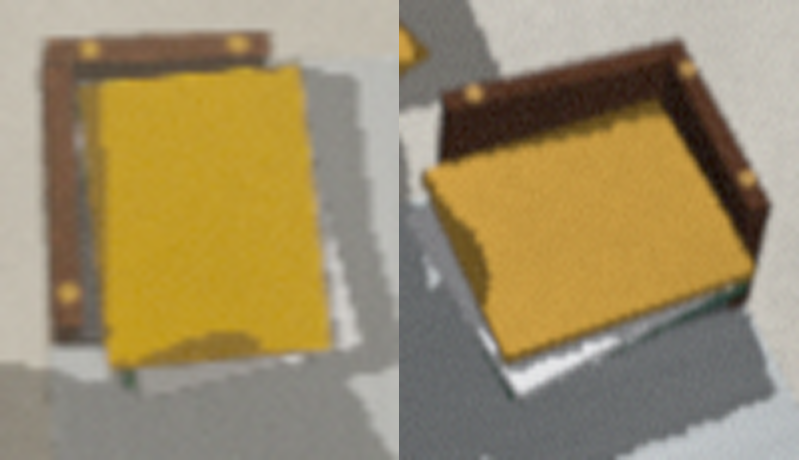

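Run:
```python
from h import *
def ang(n,p,q,z):
    a,b=ray(n,[p,q],z)[:,:2]*1000;d=b-a;print(n,z,np.round(a),np.round(b),"ang",round(np.degrees(np.arctan2(d[1],d[0])),1))
g=lambda x,y:(240+x/5,210+y/5)
print("p8 yellow -y edge, +x edge; green -y edge");ang("side",g(555,420),g(733,380),.046);ang("side",g(733,380),g(615,196),.046);ang("side",g(530,455),g(720,395),.031)
print("p7");ang("side",g(510,432),g(708,383),.046);ang("side",g(510,462),g(695,405),.031)
t=lambda x,y:(305+x*65/399,140+y*75/460);s=lambda x,y:(295+(x-399)/4,225+y*95/460)
print("p10 white: -x edge top, -y edge top, corner side");ang("top",t(140,390),t(358,345),.040);ang("top",t(358,345),t(328,220),.040);ang("side",s(515,395),s(640,338),.037);
print("green corner");ang("top",t(128,388),t(128,370),.034); ang("side",s(640,338),s(750,283),.031)
print("yellow");ang("top",t(110,368),t(332,348),.046);ang("top",t(332,348),t(300,65),.046);ang("side",s(508,357),s(752,268),.046)
```

```text
p8 yellow -y edge, +x edge; green -y edge
side 0.046 [ 498. -269.] [ 569. -267.] ang 1.4
side 0.046 [ 569. -267.] [ 565. -167.] ang 92.2
side 0.031 [ 490. -271.] [ 570. -261.] ang 6.6
p7
side 0.046 [ 480. -270.] [ 560. -266.] ang 2.9
side 0.031 [ 482. -272.] [ 559. -264.] ang 6.2
p10 white: -x edge top, -y edge top, corner side
top 0.04 [ 426. -180.] [ 446. -277.] ang -78.2
top 0.04 [ 446. -277.] [ 502. -264.] ang 12.5
side 0.037 [ 445. -278.] [ 509. -266.] ang 10.4
green corner
top 0.034 [ 427. -175.] [ 435. -175.] ang -0.5
side 0.031 [ 512. -261.] [ 574. -248.] ang 12.0
yellow
top 0.046 [ 435. -166.] [ 444. -264.] ang -84.8
top 0.046 [ 444. -264.] [ 572. -252.] ang 5.6
side 0.046 [ 444. -267.] [ 569. -253.] ang 6.4
```

The measurements explain it. The 87 mm finger gap nearly straddles the 100 mm edges, so off-centre pushes had one finger slip past the panels. White is now about 11° CCW, green about 12° and yellow about 5.5°. I'll half close the fingers so both land on the edge, push the -x end toward +y, and then tap +x again, centred.

```bash
python3 -m jog '[[[-40,0,0],[0,0,0],0.5],[[-80,0,0],[0,0,0],0.5],[[-120,0,0],[0,0,0],0.5],[[-160,0,0],[0,0,0],0.5],[[-200,0,0],[0,0,0],0.5],[[-240,0,0],[0,0,0],0.5],[[-280,0,0],[0,0,0],0.5],[[-320,0,0],[0,0,0],0.5],[[-360,0,0],[0,0,0],0.5],[[-400,0,0],[0,0,0],0.5],[[-440,0,0],[0,0,0],0.5],[[-480,10,0],[0,0,0],0.5]]';python3 -m jog '[[[-35,0,0],[0,0,0],0.5],[[-68,0,40],[0,0,0],0.5],[[-68,0,80],[0,0,0],0.5],[[-68,0,110],[0,0,0],0.5],[[-68,0,137],[0,0,0],0.5],[[-68,0,137],[0,0,0],0.5],[[-68,0,137],[0,0,0],0.5]]'
```

```text
time_s: 19.78
position: [0.473, -0.2765, 0.2004]
tcp_rot: [[-0.026, 1.0, -0.002], [1.0, 0.026, 0.001], [0.001, -0.002, -1.0]]
force: [1.4, -0.3, 0.1]
opening: 0.504
time_s: 20.37
position: [0.4761, -0.3418, 0.0622]
tcp_rot: [[-0.027, 1.0, -0.003], [1.0, 0.027, 0.003], [0.003, -0.003, -1.0]]
force: [0.2, -1.2, 0.4]
opening: 0.498
```

```bash
python3 -m jog '[[[0,9,30],[0,0,0],0.5],[[0,9,55],[0,0,0],0.5],[[0,9,70],[0,0,0],0.5],[[0,9,78],[0,0,0],0.5],[[0,9,82],[0,0,0],0.5],[[8,9,82],[0,0,0],0.5],[[18,9,82],[0,0,0],0.5],[[28,9,82],[0,0,0],0.5],[[36,9,82],[0,0,0],0.5],[[42,9,82],[0,0,0],0.5],[[46,9,82],[0,0,0],0.5],[[48,9,82],[0,0,0],0.5]]';python3 -m jog '[[[2,0,0],[0,0,0],0.5],[[4,0,0],[0,0,0],0.5],[[6,0,0],[0,0,0],0.5],[[8,0,0],[0,0,0],0.5],[[10,0,0],[0,0,0],0.5],[[12,0,0],[0,0,0],0.5],[[14,0,0],[0,0,0],0.5],[[16,0,0],[0,0,0],0.5],[[18,0,0],[0,0,0],0.5],[[20,0,0],[0,0,0],0.5],[[22,0,0],[0,0,0],0.5],[[24,0,0],[0,0,0],0.5]]'
```

```text
time_s: 21.37
position: [0.4854, -0.2926, -0.0182]
tcp_rot: [[-0.03, 1.0, 0.0], [1.0, 0.03, -0.0], [-0.0, 0.0, -1.0]]
force: [-0.2, -0.3, 1.1]
opening: 0.496
time_s: 22.37
position: [0.4846, -0.2695, -0.0185]
tcp_rot: [[-0.029, 1.0, 0.0], [1.0, 0.029, -0.0], [-0.0, 0.0, -1.0]]
force: [-0.5, -0.7, 0.8]
opening: 0.501
```

```bash
python3 -m jog '[[[1.5,0,0],[0,0,0],0.5],[[3,0,0],[0,0,0],0.5],[[4,0,0],[0,0,0],0.5],[[4,0,0],[0,0,0],0.5]]'
```

```text
time_s: 22.7
position: [0.4844, -0.2652, -0.0185]
tcp_rot: [[-0.029, 1.0, -0.0], [1.0, 0.029, 0.0], [0.0, -0.0, -1.0]]
force: [0.9, 0.7, -0.1]
opening: 0.505
```

```bash
python3 -m jog '[[[1,0,0],[0,0,0],0.5],[[2,0,0],[0,0,0],0.5],[[2,0,0],[0,0,0],0.5]]';python3 -m jog '[[[1,0,0],[0,0,0],0.5],[[2,0,0],[0,0,0],0.5],[[2,0,0],[0,0,0],0.5]]'
```

```text
time_s: 22.95
position: [0.4846, -0.2636, -0.0185]
tcp_rot: [[-0.028, 1.0, 0.0], [1.0, 0.028, -0.0], [-0.0, 0.0, -1.0]]
force: [-0.4, -0.5, 0.3]
opening: 0.495
time_s: 23.2
position: [0.4851, -0.2629, -0.0184]
tcp_rot: [[-0.03, 1.0, 0.001], [1.0, 0.03, -0.003], [-0.003, 0.001, -1.0]]
force: [-0.1, -4.6, -0.9]
opening: 0.499
```

The push stopped at y=-262.9 against -262.5 predicted, so the stack is flush on +y. Now the centred +x tap.

```bash
python3 -m jog '[[[-8,0,0],[0,0,0],0.5],[[-20,0,0],[0,0,0],0.5],[[-25,0,-35],[0,0,0],0.5],[[-25,-5,-70],[0,0,-7],0.5],[[-20,-30,-88],[0,0,-14],0.5],[[0,-60,-88],[0,0,-21],0.5],[[30,-85,-88],[0,0,-28],0.5],[[60,-91,-88],[0,0,-35],0.5],[[63,-91,-88],[0,0,-42],0.5],[[63,-91,-88],[0,0,-49],0.5],[[63,-91,-88],[0,0,-56],0.5],[[63,-91,-88],[0,0,-63],0.5]]';python3 -m jog '[[[0,0,0],[0,0,-7],0.5],[[0,0,0],[0,0,-14],0.5],[[0,0,0],[0,0,-21],0.5],[[0,0,0],[0,0,-27],0.5],[[0,0,25],[0,0,-27],0.5],[[0,0,50],[0,0,-27],0.5],[[0,0,70],[0,0,-27],0.5],[[0,0,82],[0,0,-27],0.5],[[0,0,88],[0,0,-27],0.5],[[0,0,90],[0,0,-27],0.5]]'
```

```text
time_s: 24.2
position: [0.3916, -0.2013, 0.0696]
tcp_rot: [[-0.906, 0.424, 0.0], [0.424, 0.906, 0.001], [0.0, 0.001, -1.0]]
force: [0.5, -0.1, 0.4]
opening: 0.5
time_s: 25.03
position: [0.3911, -0.2012, -0.0215]
tcp_rot: [[-1.0, -0.028, -0.002], [-0.028, 1.0, 0.002], [0.002, 0.002, -1.0]]
force: [-0.3, 0.1, 0.4]
opening: 0.5
```

```bash
python3 -m jog '[[[-6,0,0],[0,0,0],0.5],[[-12,0,0],[0,0,0],0.5],[[-16,0,0],[0,0,0],0.5],[[-19,0,0],[0,0,0],0.5],[[-22,0,0],[0,0,0],0.5],[[-24,0,0],[0,0,0],0.5],[[-26,0,0],[0,0,0],0.5],[[-28,0,0],[0,0,0],0.5],[[-30,0,0],[0,0,0],0.5],[[-32,0,0],[0,0,0],0.5],[[-34,0,0],[0,0,0],0.5],[[-36,0,0],[0,0,0],0.5]]';python3 -m jog '[[[-1,0,0],[0,0,0],0.5],[[-2,0,0],[0,0,0],0.5],[[-3,0,0],[0,0,0],0.5],[[-3,0,0],[0,0,0],0.5]]';python3 -m jog '[[[-1,0,0],[0,0,0],0.5],[[-2,0,0],[0,0,0],0.5],[[-2,0,0],[0,0,0],0.5]]'
```

```text
time_s: 26.03
position: [0.4272, -0.1999, -0.0206]
tcp_rot: [[-1.0, -0.029, -0.001], [-0.029, 1.0, 0.001], [0.001, 0.001, -1.0]]
force: [-1.3, -0.8, -0.3]
opening: 0.501
time_s: 26.37
position: [0.4297, -0.1997, -0.0207]
tcp_rot: [[-1.0, -0.029, -0.002], [-0.029, 1.0, 0.001], [0.002, 0.001, -1.0]]
force: [-3.7, -0.4, 0.6]
opening: 0.5
time_s: 26.62
position: [0.4295, -0.1989, -0.0208]
tcp_rot: [[-1.0, -0.029, -0.006], [-0.029, 1.0, 0.003], [0.006, 0.003, -1.0]]
force: [-8.5, -3.1, 1.5]
opening: 0.502
```

The stack is firm on +x at 429.6. Retreating and checking.

```bash
python3 -m jog '[[[4,0,0],[0,0,0],0.5],[[10,0,0],[0,0,0],0.5],[[20,0,0],[0,0,0],0.5],[[25,0,-35],[0,0,0],0.5],[[25,0,-70],[0,0,0],0.5],[[25,0,-110],[0,0,0],0.5],[[15,20,-145],[0,0,0],0.5],[[0,50,-170],[0,0,0],0.5],[[0,85,-190],[0,0,0],0.5],[[0,125,-200],[0,0,0],0.5],[[0,165,-200],[0,0,0],0.5],[[0,205,-200],[0,0,0],0.5]]';python3 -m jog '[[[0,40,0],[0,0,0],0.5],[[0,80,0],[0,0,0],0.5],[[0,120,0],[0,0,0],0.5],[[0,160,0],[0,0,0],0.5],[[0,200,0],[0,0,0],0.5],[[0,230,0],[0,0,0],0.5],[[0,230,0],[0,0,0],0.5]]'
python3 - <<'E'
from h import *
a=vision.capture("top");b=vision.capture("side")
cv2.imwrite("pics/t11.png",a[:,:,::-1]);cv2.imwrite("pics/s11.png",b[:,:,::-1])
for n,i,near in(("top",a,(336,180)),("side",b,(340,275))):
    c=yellow(i,near);W=ray(n,c.reshape(-1,2),.046)[:,:2];r=cv2.minAreaRect((W*1000).astype(np.float32));print(n,np.round(r[0],1),np.round(r[1],1),round(r[2],1))
# colour classes on block-layer protrusions: bright white / green pixels around the stack, as points, in corner frame
th=np.radians(1.5);R=np.array([[np.cos(th),np.sin(th)],[-np.sin(th),np.cos(th)]]);home=np.array([505,-202.5])
h=cv2.cvtColor(b,cv2.COLOR_RGB2HSV)
for nm,m,z in(("green",cv2.inRange(h,(50,70,30),(90,255,255)),.031),("white",cv2.inRange(h,(0,0,222),(180,25,255)),.037)):
    ys,xs=np.nonzero(m);k=(xs>290)&(xs<400)&(ys>240)&(ys<330);P=np.c_[xs,ys][k]
    print(nm,len(P));
    if len(P): 
        C=(ray("side",P,z)[:,:2]*1000-home)@R.T;print(np.round(C[np.argsort(C[:,0])][::max(1,len(P)//12)]).tolist())
# vertical colour profile down the front (-y) face at corner x=-50,0,50
for cx in(-55,-30,0,30,55):
    w=home+R.T@np.array([cx,-50]);q=proj("side",[[w[0]/1e3,w[1]/1e3,z] for z in(.046,.028)])
    print(cx,np.round(q).tolist(),[b[int(r),int(round(q[0,0]))].tolist() for r in range(int(q[0,1])-3,int(q[1,1])+4)])
E
```

```text
time_s: 27.62
position: [0.4268, 0.0063, 0.1804]
tcp_rot: [[-1.0, -0.027, 0.003], [-0.027, 1.0, -0.0], [-0.003, -0.0, -1.0]]
force: [1.0, -0.5, -0.3]
opening: 0.5
time_s: 28.2
position: [0.4197, 0.2395, 0.1795]
tcp_rot: [[-0.999, -0.034, 0.002], [-0.034, 0.999, 0.003], [-0.002, 0.003, -1.0]]
force: [0.5, 0.5, 0.1]
opening: 0.501
top [ 506.8 -202.1] [ 92.8 128.1] 89.6
side [ 504.8 -204.1] [127.9  98.6] 1.7
green 30
[[-58.0, -50.0], [-55.0, -51.0], [-47.0, -50.0], [-39.0, -50.0], [-36.0, -51.0], [-29.0, -50.0], [-21.0, -50.0], [-13.0, -50.0], [-5.0, -49.0], [-2.0, -50.0], [7.0, -50.0], [13.0, -49.0], [17.0, -50.0], [27.0, -51.0], [35.0, -50.0]]
white 0
-55 [[324.0, 292.0], [323.0, 299.0]] [[198, 156, 68], [197, 153, 65], [194, 152, 62], [177, 135, 56], [133, 104, 51], [127, 115, 90], [132, 130, 127], [120, 126, 126], [67, 85, 76], [52, 70, 64], [61, 65, 67], [75, 73, 77], [86, 89, 90]]
-30 [[337.0, 290.0], [335.0, 296.0]] [[196, 153, 67], [199, 155, 67], [197, 153, 65], [185, 148, 60], [136, 107, 48], [122, 109, 85], [133, 134, 131], [132, 134, 136], [75, 90, 84], [47, 71, 60], [62, 64, 65], [72, 71, 74], [83, 85, 86], [102, 105, 108]]
0 [[352.0, 286.0], [350.0, 293.0]] [[193, 150, 64], [193, 148, 61], [187, 145, 59], [168, 130, 59], [128, 101, 55], [125, 113, 95], [125, 126, 122], [98, 108, 105], [57, 75, 66], [55, 69, 65], [67, 70, 69], [75, 76, 77], [97, 99, 102]]
30 [[367.0, 283.0], [365.0, 289.0]] [[188, 145, 61], [190, 146, 62], [181, 141, 60], [147, 114, 51], [117, 97, 65], [121, 117, 107], [111, 115, 113], [84, 96, 91], [50, 69, 60], [55, 61, 60], [73, 73, 76], [85, 85, 87], [104, 107, 110]]
55 [[379.0, 280.0], [377.0, 287.0]] [[191, 148, 65], [191, 147, 64], [188, 147, 63], [165, 126, 54], [129, 103, 60], [120, 111, 95], [124, 124, 121], [102, 112, 110], [57, 73, 63], [39, 44, 35], [54, 42, 36], [74, 68, 68], [97, 99, 101]]
```

Yellow is now at (504.8 to 506.8, -202.1 to -204.1), square within about 0.5°. The -y face shows yellow, white and green stacked evenly along its whole length, with green's edge at -50 mm throughout. One more numeric check on the -x face and the plywood block before handing in.

Run:
```python
from h import *
b=cv2.imread("pics/s11.png")[:,:,::-1];b0=cv2.imread("pics/side0.png")[:,:,::-1]
th=np.radians(1.5);R=np.array([[np.cos(th),np.sin(th)],[-np.sin(th),np.cos(th)]]);home=np.array([505,-202.5])
for cy in(-40,-15,10,35):
    w=home+R.T@np.array([-65,cy]);q=proj("side",[[w[0]/1e3,w[1]/1e3,z] for z in(.046,.028)]);r0=int(round(q[:,1].mean()))
    print(cy,np.round(q).tolist(),[b[r0,c].tolist() for c in range(int(q[0,0])-6,int(q[0,0])+5)])
print("block diff",np.abs(b[155:200,300:378].astype(int)-b0[155:200,300:378]).mean())
f=lambda i:(lambda m:(len(m[0]),m[1].mean(),m[0].mean()))(np.nonzero(cv2.inRange(cv2.cvtColor(i[155:192,305:372].copy(),cv2.COLOR_RGB2HSV),(8,60,60),(28,255,255))))
print(f(b0),f(b));s=bot.read_state();print(s["time_s"],s["force"])
```

```text
-40 [[317.0, 289.0], [316.0, 296.0]] [[104, 106, 109], [104, 105, 105], [101, 105, 106], [99, 102, 102], [83, 89, 87], [68, 78, 77], [91, 95, 91], [110, 98, 80], [139, 110, 58], [165, 127, 52], [160, 125, 52]]
-15 [[312.0, 279.0], [311.0, 286.0]] [[105, 106, 109], [104, 106, 108], [102, 107, 107], [100, 103, 106], [83, 90, 87], [74, 83, 80], [89, 91, 87], [116, 100, 76], [157, 123, 62], [191, 148, 65], [195, 150, 62]]
10 [[307.0, 270.0], [307.0, 276.0]] [[190, 197, 199], [191, 198, 198], [196, 203, 203], [186, 192, 195], [141, 148, 152], [90, 99, 94], [84, 82, 75], [116, 95, 61], [173, 134, 62], [198, 156, 66], [200, 155, 66]]
35 [[303.0, 260.0], [303.0, 267.0]] [[197, 193, 184], [199, 195, 185], [197, 192, 185], [188, 187, 178], [148, 151, 144], [102, 109, 104], [91, 90, 82], [119, 101, 64], [171, 134, 62], [198, 155, 66], [203, 158, 68]]
block diff 2.324406457739791
(1052, np.float64(31.049429657794676), np.float64(19.78802281368821)) (1054, np.float64(31.013282732447816), np.float64(19.804554079696395))
28.3 [ 0.8701452  -0.51004563  0.14275348]
```

Every layer on the -x face is aligned within about a pixel at all four stations. The plywood block has not moved and the robot touches nothing.

```bash
python3 -c "
from rig import bot;bot.hand_in()"
```

```text
the job is handed in; nothing more can be done
```

I tapped the stack home with the gripper fingers, final taps toward +y and then +x, each until the force rose to about 5–9 N. I then backed off clear of everything and handed in at 28.3 s.

**Last checks**
- **Yellow:** centred within about 2 mm of my home estimate. It is square to the corner within about 0.5° in the side view and about 2° in the coarser top view.
- **White and green:** the side view shows both layers in order, with their edges aligned with yellow's to about a pixel along the -y and -x faces.
- **Plywood block:** unmoved, with its picture centroid shifted by less than 0.05 px.
- **Robot:** touching nothing.

**What disagreed or failed along the way**
- The tool's z reading was about 35–40 mm below the fingertip seen in the camera, so my first pass went over the stack without touching it. I lowered the tool to compensate.
- My first pair of pushes used fully open fingers, and one finger slipped past the panel edges. That turned white and green by 11–12°. I repeated both pushes with the fingers half closed.

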